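Shelve the wet panel in the free drying bay

TASK

The freshly painted orange panel has to go into whichever bay of the wooden drying frame is free; the other bay already holds the dry blue panel, which stays where it is. First lift the loose white dust cover off the free bay and stand it level on the table clear of the frame, then gently push the orange panel by its edges, never touching its wet painted face, into the free bay squarely and fully home, until you feel it press firmly against the bay's back wall. Do not disturb the jar, the brush tin or the tape roll.

Things in the scene. Friction and masses are not known exactly. Their poses are not given: they have to be found in the camera images.
- frame: Wooden drying frame fixed to the table, walls 24 mm high, no floor. Three 14 mm walls centred at its x = -124, 0, +124 mm run from y = -44 (rounded noses) to +44 mm and make two bays 110 mm wide, open towards its -y side; a 14 mm back wall from y = +44 to +58 mm closes both. Origin: on the table, mid x; z up.
- near_bay_home (a point): On the table in the bay at the frame's x = -62 mm (nearer the robot): where the centre of a panel's underside lies when the panel is fully home (50 mm before the back wall). Axes as the frame's.
- far_bay_home (a point): The same point of the bay at the frame's x = +62 mm (farther from the robot). Axes as the frame's.
- wet_panel: Loose square plywood panel, 100 x 100 x 16 mm, about 0.16 kg, too wide to grasp, its top painted wet orange with cream dots. Lies flat on the table on the open (-y) side of the frame. Origin: centre of its underside; x and y along its edges, z up. When home it sticks 12 mm out of the bay.
- wet_face: The wet paint on the orange panel: an orange square 86 x 86 mm and 1.5 mm thick on the middle of the panel's top, leaving a bare rim 7 mm wide. Origin: centre of its underside, 16 mm above the panel's underside. Nothing may touch it.
- dry_panel: Loose panel of the same size with a dry blue painted top with pale dots, lying in one of the two bays, about 2 mm off its back wall. Origin: centre of its underside.
- cover: Loose white dust cover, 0.2 kg, over the free bay: plate 122 (x) by 116 (y) by 5 mm, its top 27 mm above the origin, on two 22 mm deep lips along its y ends, which hang before the bay's mouth and behind the back wall: raise it 25 mm before moving it sideways. Origin: at the lips' lower edge (2 mm above the table at first), plate middle at y = +15 mm. Axes as the frame's.
- cover_grip (a point): Centre of the cover's dark wooden handle bar: 14 mm wide (x), 60 mm long (y), 12 mm high, bar top 57 mm above the cover's origin, 18 mm of free space under the bar; at the plate's middle, 51 mm above the cover's origin. Axes as the cover's.
- jar: Bystander: paint jar with an aluminium lid, 72 mm across, 85 mm high. Origin: centre of its underside.
- brush_tin: Bystander: ribbed green tin 82 mm across and 100 mm high, with brushes and pens up to 170 mm high. Origin: centre of its underside.
- tape: Bystander: roll of masking tape lying flat, 90 mm across, 24 mm high. Origin: centre of its underside.
Mind the look-alikes: they are no part of the job. Of the things that look like the cover, take the one that is farthest to the robot's left at the start.

How it is judged:
By the outcome, as a careful person would: the job done as asked, in the order asked, and still so for the second after the job is handed in, with the robot touching nothing.
It also fails if it takes over 72 s, if anything falls off the work surface, if the arm or the gripper's body presses on something with over 40 N, if the wrist force passes 120 N, or if a joint passes its speed limit or range.

ROBOT

A 6-joint arm with a two-finger parallel gripper is mounted at the origin on the work surface. World frame = base frame: x ahead of the robot, y to its left, z up, the work surface at z = 0. Lengths are in m, angles in rad, forces in N, time in s.
With the tool pointing down it reaches from about 0.35 to 0.8 m from the base axis. Payload 7.3 kg.
Tool frame: the origin (TCP) lies on the centre line of the jaws, within the pads' length; the fingertips stand 17 mm ahead of it and the grasp point (between the pads) lies 2 mm behind it; z points along the fingers, y is the line along which they close (so a half turn about z gives the same grasp; the last joint's range is limited). The gripper opens to 85 mm and grips with 20 to 120 N. Pads are 22 mm wide; open, the fingers measure 114 mm over their backs; the gripper's body (76 mm by 85 mm) begins 54 mm behind the grasp point. The pads swing forward as they close: fully open they stand 13 mm farther back than shut.
Start: joints at [1.104, 0.342, 1.524, -0, 1.275, -0.146], TCP at [0.166, 0.498, 0.248] pointing down, gripper open.
Joint ranges: [-2.53, 2.53], [-0.77, 2.02], [0.04, 2.7], [-1, 4.14], [0.28, 2.66], [-3.11, 3.11]. Speed limits (rad/s): [2.57, 2.57, 3.14, 3.14, 3.14, 3.14].

INTERFACE

Orientations are given as a unit quaternion [x, y, z, w].
In Python, from bench import arm gives the robot as it stands.
- The arm moves only by the tool play_rows, never from a script. Its argument "increments" is one flat list of numbers, 6 for each row, row after row: the shift along the world's x, y, z each as a share of 0.02 m, from -1 to 1, then the turn, a rotation vector about the world's x, y, z each as a share of 10 degrees, from -1 to 1. In form: [x, y, z, wx, wy, wz, x, y, z, wx, wy, wz, ...]. A call has 1 to 20 rows; each row shifts and turns the commanded pose from where the row before left it; what a row does not reach is not made up. A row lasts 1/8 s, in which the tool goes at most 62.5 mm and 10.7 degrees, less where a joint would pass 70% of its speed; a pose out of reach is approached as far as the arm can. A call with a number of a shift or a turn outside -1 to 1 is refused whole. A call with a gripper value outside its range is refused whole. "grip" is the closure, from 0 (fully open) to 1 (shut), set as the call begins (left out, the last holds). The fingers move at their own pace and stop on an object; "force" is the grip in N (left out, the last holds). Time passes only in rows, so rows that do not move let the fingers close. It gives the time, the measured TCP pose, the force, the opening and the grip force at its end, in the units of the state.
- arm.read_state(): the state, without advancing time (a new reading comes with each control period).
- arm.capture(name): name is "scene" or "top" or "wrist"; returns the picture (480x640x3 uint8, red, green, blue); there is no depth.
- arm.get_calibration(name): a dict with "fx", "fy", "cx", "cy" (pixels), "rvec" (rotation vector, rad) and "tvec" (3), from world to camera coordinates, as OpenCV has them. Camera axes: x right, y down, z forward; pixel columns grow to the right and rows downward; lengths in m; the calibration is good to about 2 mm. The wrist camera is an equidistant fisheye: a pixel r from the principal point sees the ray r / f radians off the axis. A picture is of the moment at which its call begins: read the wrist's pose just before it. get_calibration takes no time and is no camera call; for the wrist camera it gives the pose at the moment of the call.
- arm.sign_off(): hands the job in; it is judged then, once.
Trained networks look in the newest picture that a camera, given by its name, has taken for a name from the list of things; names that differ only in an ending like _2 or _b are one class to them, and where a whole thing is asked for, a point or a joint stands for the part that bears it (a point fixed in the world has none). Each returns a list of dicts, best first, with "confidence" (0 to 1); they miss things now and then, are a little off and sometimes report something else, mostly with a low value. They report only what shows in the picture. A call takes as long as a camera call. They do not tell look-alikes from the thing itself.
- arm.boxes_of(label, camera): "extent" ([centre column, centre row, width, height] in pixels, round what is visible of it).
The state is a dict: "t": time; "qpos": joint angles; "qvel": joint speeds; "tau": joint torques, N m; "tcp_pos": TCP position; "tcp_rot": TCP orientation; "force": force on the tool from outside, world axes, zero at the start; "torque": the same for the moment, N m; "grip_width": opening from 0.0 (shut) to 1.0 (fully open); "grasp_force": force on a finger pad.
Only numpy, scipy, OpenCV 4.12 (cv2) and the standard library are available. Lean on these libraries where they do the work, as an engineer would, in place of code of your own. Each camera call takes 0.05 s, during which the arm holds its last target. There are 200 camera calls.

## Working session

There is one attempt and no reset: what is moved stays moved. The work goes in short steps, Python scripts to look and compute and a tool call to move; the robot and the scene stay as the last step left them, time stands still between calls to the robot, and variables do not carry over. Pictures are saved under pics/ and viewed, at most 10 in all, crops included, and the job is handed in when it is done.

Besides the shell and the picture viewer there is one more tool, called by a JSON object that holds its "name" and its "arguments". play_rows: Moves the arm, as the interface text tells. Its arguments: {"type":"object","properties":{"increments":{"type":"array"},"grip":{"type":"number"},"force":{"type":"number"}},"required":["increments"]}

```bash
mkdir -p pics; ls; cat > h.py <<'E'
import numpy as np, cv2
from bench import arm
def save(cam,name):
    im=arm.capture(cam); cv2.imwrite(f'pics/{name}.png',im[:,:,::-1]); return im
def cal(cam):
    c=arm.get_calibration(cam); K=np.array([[c['fx'],0,c['cx']],[0,c['fy'],c['cy']],[0,0,1.]])
    return K,np.array(c['rvec'],float),np.array(c['tvec'],float)
def ray(cam,px,z):
    K,r,t=cal(cam);R=cv2.Rodrigues(r)[0]
    p=np.array(px,float).reshape(-1,2); d=np.c_[(p-[K[0,2],K[1,2]])/[K[0,0],K[1,1]],np.ones(len(p))]@R
    o=-R.T@t; return o+d*((np.asarray(z)-o[2])/d[:,2])[:,None]
def proj(cam,P):
    K,r,t=cal(cam); return cv2.projectPoints(np.array(P,float).reshape(-1,1,3),r,t,K,None)[0].reshape(-1,2)
E
python3 - <<'E'
from h import *
save('top','top0');save('scene','scene0')
for n in ['frame','wet_panel','wet_face','dry_panel','cover','cover_grip','jar','brush_tin','tape']:
    for cam in ['top','scene']:
        for b in arm.boxes_of(n,cam)[:4]: print(n,cam,round(b['confidence'],2),np.round(b['extent']))
for c in ['top','scene']:
    K,r,t=cal(c);print(c,K[0,0],-cv2.Rodrigues(r)[0].T@t)
print(arm.read_state())
E
```

```text
pics
frame top 0.57 [190. 268.  61. 144.]
frame scene 0.72 [440. 238. 100.  89.]
wet_panel top 0.74 [366. 261.  67.  68.]
wet_panel scene 0.96 [280. 261.  71.  52.]
wet_face top 0.9 [365. 259.  56.  60.]
wet_face scene 0.78 [280. 257.  56.  37.]
dry_panel top 0.72 [202. 300.  56.  61.]
dry_panel top 0.66 [190. 231.  65.  74.]
dry_panel top 0.18 [364. 260.  69.  68.]
dry_panel scene 0.59 [414. 223.  60.  39.]
dry_panel scene 0.54 [456. 305.  48.  62.]
cover top 0.93 [313. 107.  73.  73.]
cover top 0.88 [289. 364.  95. 102.]
cover top 0.7 [187. 232.  71.  73.]
cover scene 0.96 [329. 201.  76.  47.]
cover scene 0.82 [452. 252.  84.  55.]
cover scene 0.72 [369. 368. 104.  94.]
cover_grip top 0.85 [311. 109.  77.  76.]
cover_grip top 0.83 [189. 230.  69.  75.]
cover_grip top 0.7 [289. 364.  94.  99.]
cover_grip scene 0.67 [372. 370. 104.  88.]
cover_grip scene 0.57 [327. 201.  74.  52.]
cover_grip scene 0.55 [451. 254.  86.  57.]
jar top 0.69 [221. 140.  47.  50.]
jar scene 0.95 [457. 304.  44.  63.]
jar scene 0.55 [439. 240. 101.  90.]
brush_tin top 0.66 [489. 205.  78.  66.]
brush_tin s
[... 274 characters left out ...]
28 -0.27996051  0.66213232]
{'t': 1.0, 'qpos': array([ 1.10400356e+00,  3.42001880e-01,  1.52409845e+00, -2.16290797e-05,
        1.27542482e+00, -1.46020892e-01]), 'qvel': array([-0.00052328,  0.00068262,  0.00012143,  0.0008174 ,  0.00042383,
        0.00114426]), 'tau': array([-7.19161180e-04, -4.33570969e+01, -2.46274459e+01,  4.00644433e-05,
        1.76574040e-04, -3.52022403e-05]), 'tcp_pos': array([0.16553157, 0.49823118, 0.24832107]), 'tcp_rot': array([1.59696095e-01, 9.87166225e-01, 2.90621669e-05, 2.00461512e-05]), 'force': array([ 0.4671934 , -0.95011601,  0.05707901]), 'torque': array([ 0.00225031, -0.0055962 , -0.0146784 ]), 'grasp_force': 0.0, 'grip_width': 1.0000167152634798}
```

View pics/top0.png

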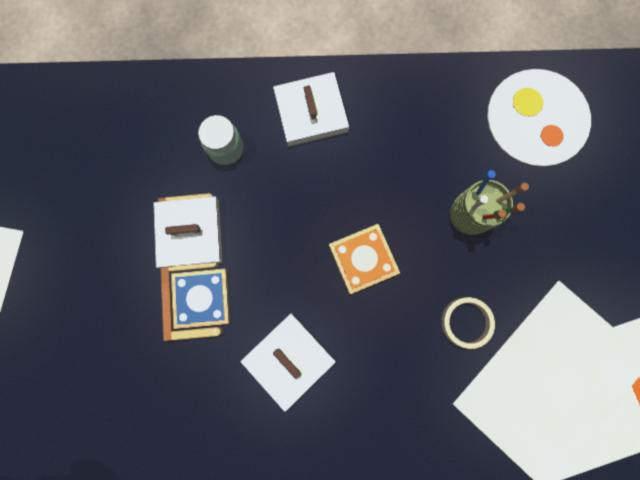

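View pics/scene0.png

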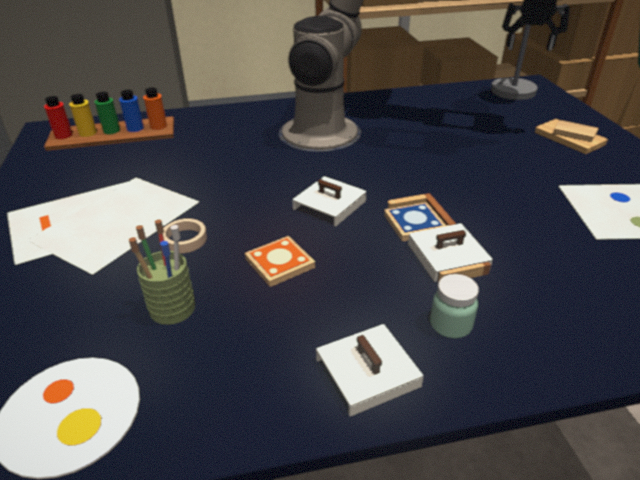

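The top view has the robot at the bottom and its left at image left. The frame (190,268) opens towards image right (world -y). The far bay, under the cover at (187,232), is the free one, and the blue panel is at (200,298). The orange panel is at (365,259), and two look-alike covers stand at (311,107) and (289,362). The jar at (221,140), the tin at (485,207) and the tape at (468,323) have to be avoided.

```bash
python3 - <<'E'
from h import *
im=cv2.imread('pics/top0.png'); hsv=cv2.cvtColor(im,cv2.COLOR_BGR2HSV)
def rect(mask,roi,z,name):
    x0,y0,x1,y1=roi; m=np.zeros(mask.shape,np.uint8); m[y0:y1,x0:x1]=mask[y0:y1,x0:x1].astype(np.uint8)*255
    cs=max(cv2.findContours(m,0,1)[0],key=cv2.contourArea); 
    P=ray('top',cs.reshape(-1,2)+0.0,z)[:,:2]*1000
    (c,s,a)=cv2.minAreaRect(P.astype(np.float32)); print(name,'c',np.round(c,1),'size',np.round(s,1),'ang',round(a,2),'px',np.round(cv2.minAreaRect(cs)[0]))
H,S,V=cv2.split(hsv)
rect((S<60)&(V>150),(150,180,225,270),.029,'cover top')
rect((S<60)&(V>150),(240,310,340,415),.029,'near lookalike')
rect((H>95)&(H<125)&(S>130)&(V>90),(165,262,235,330),.0175,'blue')
rect((S>60)&(V>110)&(H<30),(320,220,410,300),.016,'orange panel')
rect((S>180)&(V>150)&(H<18),(320,220,410,300),.0175,'orange face')
rect((S>60)&(V>60)&(H<30),(155,185,235,350),.024,'frame')
rect((S>40)&(V<130)&(H<30),(160,215,210,242),.059,'handle')
rect((S<60)&(V>110),(190,110,245,160),.085,'jar lid')
rect((S>30)&(V>110),(430,290,505,355),.024,'tape')
crop=im[180:350,140:250]; cv2.imwrite('pics/crop.png',cv2.resize(crop,None,fx=3.5,fy=3.5,interpolation=cv2.INTER_CUBIC))
E
```

```text
cover top c [612.  130.1] size [123.5 116.8] ang 4.37 px [186. 231.]
near lookalike c [376.2 -56.2] size [116.3 122.5] ang 42.35 px [287. 362.]
blue c [480.2 105.5] size [62.5 80.5] ang 1.8 px [199. 304.]
orange panel c [ 557.  -197.5] size [101.  101.5] ang 21.53 px [364. 258.]Traceback (most recent call last):
  File "<stdin>", line 13, in <module>
  File "<stdin>", line 5, in rect
ValueError: max() iterable argument is empty
```

```bash
python3 - <<'E'
from h import *
im=cv2.imread('pics/top0.png'); hsv=cv2.cvtColor(im,cv2.COLOR_BGR2HSV)
def rect(mask,roi,z,name):
    x0,y0,x1,y1=roi; m=np.zeros(mask.shape,np.uint8); m[y0:y1,x0:x1]=mask[y0:y1,x0:x1].astype(np.uint8)*255
    c=cv2.findContours(m,0,1)[0]
    if not c: print(name,'none');return
    cs=max(c,key=cv2.contourArea); 
    P=ray('top',cs.reshape(-1,2)+0.0,z)[:,:2]*1000
    (c,s,a)=cv2.minAreaRect(P.astype(np.float32)); print(name,'c',np.round(c,1),'size',np.round(s,1),'ang',round(a,2),'px',np.round(cv2.minAreaRect(cs)[0]))
H,S,V=cv2.split(hsv)
print(hsv[258,350],hsv[230,180],hsv[300,166],hsv[333,200],hsv[275,185],hsv[260,335],hsv[245,345])
rect((S>150)&(V>150)&(H<14),(320,220,410,300),.0175,'orange face')
rect((V<120)&(S>20),(162,217,208,242),.057,'handle')
rect((S>60)&(V>90)&(H<30),(155,268,235,350),.020,'frame near half')
rect((S>60)&(V>110)&(H<30),(168,325,235,350),.024,'near wall')
rect((S<60)&(V>110),(190,110,245,160),.085,'jar lid')
rect((V>90),(430,290,505,355),.024,'tape')
rect((V>90),(445,165,520,240),.1,'tin')
K=cal('top'); 
crop=im[180:350,140:250]; cv2.imwrite('pics/crop.png',cv2.resize(crop,None,fx=3.5,fy=3.5,interpolation=cv2.INTER_CUBIC))
E
```

```text
[ 15 143 224] [  9  96 109] [ 12 139 196] [ 24  94 225] [ 30  49 210] [ 21  81 133] [ 15 156 225]
orange face none
handle c [610.9 128.7] size [12.5 57.5] ang 4.64 px [182. 229.]
frame near half c [489.4 104.5] size [100.8 102.7] ang 4.13 px [199. 298.]
near wall c [430.7 111.6] size [26.4 93.6] ang 1.98 px [194. 332.]
jar lid c [782.   61.7] size [62.5 69.9] ang 0.58 px [218. 132.]
tape c [ 437.9 -378.9] size [93.9 89.2] ang 89.08 px [468. 322.]
tin c [ 638.6 -401.2] size [82.1 98.5] ang 40.76 px [487. 202.]
```

View pics/crop.png

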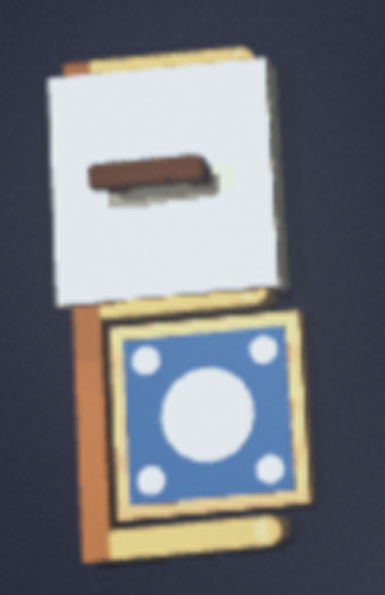

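{"name": "play_rows", "arguments": {"increments": [1, -0.85, -0.2, 0, 0, -0.335, 1, -0.85, -0.2, 0, 0, -0.335, 1, -0.85, -0.2, 0, 0, -0.335, 1, -0.85, -0.2, 0, 0, -0.335, 1, -0.85, -0.2, 0, 0, -0.335, 1, -0.85, -0.2, 0, 0, -0.335, 1, -0.85, -0.2, 0, 0, -0.335, 1, -0.85, -0.2, 0, 0, -0.335, 1, -0.85, -0.2, 0, 0, -0.335, 1, -0.85, -0.2, 0, 0, -0.335, 1, -0.85, -0.2, 0, 0, -0.335, 1, -0.85, -0.2, 0, 0, -0.335, 1, -0.85, -0.2, 0, 0, -0.335, 1, -0.85, -0.2, 0, 0, -0.335, 1, -0.85, -0.2, 0, 0, -0.335, 1, -0.85, -0.2, 0, 0, -0.335, 1, -0.85, -0.2, 0, 0, -0.335, 1, -0.85, -0.2, 0, 0, -0.335, 0, 0, 0, 0, 0, -0.335, 0, 0, 0, 0, 0, -0.335], "grip": 0}}

```text
t: 3.5
tcp_pos: [0.5258, 0.1919, 0.1761]
tcp_rot: [0.679, 0.734, -0.0, -0.0]
force: [0.3, -0.0, -0.3]
grip_width: 1.001
grasp_force: 0.0
```

{"name": "play_rows", "arguments": {"increments": [0.85, -0.63, 0, 0, 0, 0, 0.85, -0.63, 0, 0, 0, 0, 0.85, -0.63, 0, 0, 0, 0, 0.85, -0.63, 0, 0, 0, 0, 0.85, -0.63, 0, 0, 0, 0, 0, 0, -0.8, 0, 0, 0, 0, 0, -0.8, 0, 0, 0, 0, 0, -0.8, 0, 0, 0, 0, 0, -0.8, 0, 0, 0, 0, 0, 0, 0, 0, 0]}}

```text
t: 4.75
tcp_pos: [0.6094, 0.1295, 0.1105]
tcp_rot: [0.678, 0.735, -0.001, -0.001]
force: [-0.9, 0.8, 0.4]
grip_width: 0.998
grasp_force: 0.0
```

```bash
python3 - <<'E'
from h import *
print(arm.read_state()['tcp_pos']); save('wrist','w1')
E
```

```text
[0.60938963 0.12945065 0.11047995]
```

View pics/w1.png

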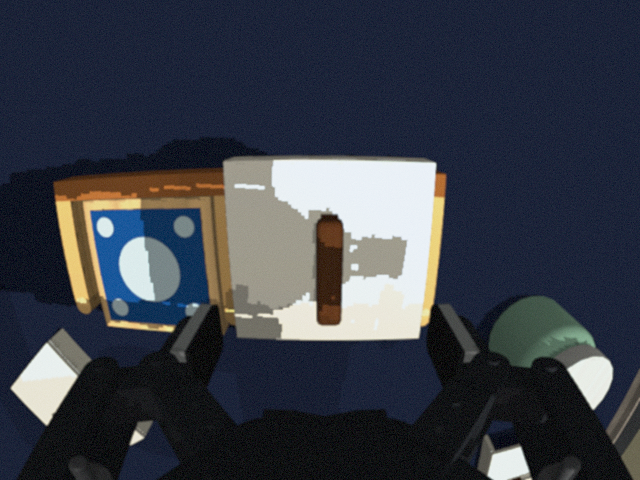

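The wrist view shows the handle at (329,270), centred between the open fingers, with the dry panel to the left and the jar to the right, clear of the gripper. I'll go down and grasp.

{"name": "play_rows", "arguments": {"increments": [0.05, 0, -0.7, 0, 0, 0, 0, 0, -0.7, 0, 0, 0, 0, 0, -0.7, 0, 0, 0, 0, 0, -0.7, 0, 0, 0, 0, 0, 0, 0, 0, 0]}}

```text
t: 5.42
tcp_pos: [0.6106, 0.1291, 0.0546]
tcp_rot: [0.678, 0.735, -0.001, -0.001]
force: [-0.1, -0.6, 1.0]
grip_width: 1.003
grasp_force: 0.0
```

{"name": "play_rows", "arguments": {"increments": [0, 0, 0, 0, 0, 0, 0, 0, 0, 0, 0, 0, 0, 0, 0, 0, 0, 0, 0, 0, 0, 0, 0, 0, 0, 0, 0, 0, 0, 0, 0, 0, 0, 0, 0, 0, 0, 0, 0, 0, 0, 0, 0, 0, 0, 0, 0, 0], "grip": 1, "force": 50}}

```text
t: 6.42
tcp_pos: [0.6119, 0.1293, 0.0568]
tcp_rot: [0.678, 0.735, 0.0, 0.0]
force: [0.1, -0.2, 5.8]
grip_width: 0.15
grasp_force: 49.6
```

{"name": "play_rows", "arguments": {"increments": [0, 0, 0.3, 0, 0, 0, 0, 0, 0.5, 0, 0, 0, 0, 0, 0.6, 0, 0, 0, 0, 0, 0.6, 0, 0, 0, 0, 0, 0.6, 0, 0, 0, 0, 0, 0.2, 0, 0, 0, 0, 0.4, 0, 0, 0, 0, 0, 0.7, 0, 0, 0, 0, 0, 0.9, 0, 0, 0, 0, 0, 1, 0, 0, 0, 0, 0, 1, 0, 0, 0, 0, 0, 1, 0, 0, 0, 0, 0, 1, 0, 0, 0, 0, 0, 1, 0, 0, 0, 0, 0, 1, 0, 0, 0, 0, 0, 0.8, 0, 0, 0, 0, 0, 0.4, 0, 0, 0, 0, 0, 0, 0, 0, 0, 0]}}

```text
t: 8.68
tcp_pos: [0.6115, 0.3136, 0.1122]
tcp_rot: [0.678, 0.735, -0.0, 0.0]
force: [0.3, -0.1, -1.9]
grip_width: 0.151
grasp_force: 48.8
```

```bash
python3 - <<'E'
from h import *
s=arm.read_state();print(s['tcp_pos'],s['tcp_rot'],s['force'],s['grip_width']); save('scene','s2')
a=cv2.imread('pics/s2.png');cv2.imwrite('pics/s2c.png',cv2.resize(a[120:340,360:640],None,fx=2.5,fy=2.5))
E
```

```text
[0.61145965 0.31362495 0.11223447] [ 6.77793402e-01  7.35252404e-01 -4.07002063e-05  7.37476849e-05] [ 0.27029231 -0.07062426 -1.90819406] 0.15096922535364665
```

View pics/s2c.png

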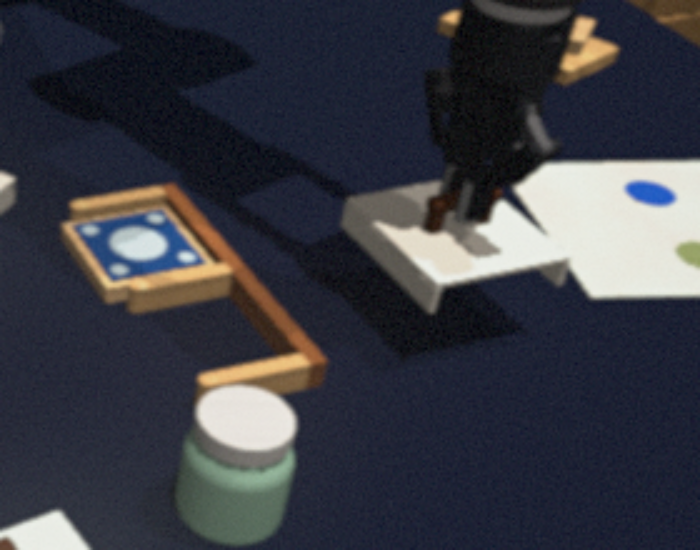

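The cover hangs level at about (450,220) in the crop, clear of the frame, and the far bay is now empty. I'll lower it.

{"name": "play_rows", "arguments": {"increments": [0, 0, -0.6, 0, 0, 0, 0, 0, -0.7, 0, 0, 0, 0, 0, -0.6, 0, 0, 0, 0, 0, -0.4, 0, 0, 0, 0, 0, -0.2, 0, 0, 0, 0, 0, -0.1, 0, 0, 0, 0, 0, -0.1, 0, 0, 0, 0, 0, 0, 0, 0, 0]}}

```text
t: 9.72
tcp_pos: [0.6116, 0.3133, 0.0585]
tcp_rot: [0.678, 0.735, 0.0, 0.0]
force: [-0.2, -0.6, -1.4]
grip_width: 0.15
grasp_force: 48.8
```

{"name": "play_rows", "arguments": {"increments": [0, 0, -0.08, 0, 0, 0, 0, 0, -0.08, 0, 0, 0, 0, 0, -0.05, 0, 0, 0, 0, 0, 0, 0, 0, 0]}}

```text
t: 10.22
tcp_pos: [0.6115, 0.3133, 0.0548]
tcp_rot: [0.678, 0.735, 0.0, 0.0]
force: [-2.4, -0.8, 4.4]
grip_width: 0.15
grasp_force: 49.6
```

{"name": "play_rows", "arguments": {"increments": [0, 0, 0, 0, 0, 0, 0, 0, 0, 0, 0, 0, 0, 0, 0, 0, 0, 0, 0, 0, 0, 0, 0, 0, 0, 0, 0.2, 0, 0, 0, 0, 0, 0.5, 0, 0, 0, 0, 0, 0.8, 0, 0, 0, 0, 0, 1, 0, 0, 0, 0, 0, 1, 0, 0, 0, 0, 0, 1, 0, 0, 0, 0, 0, 1, 0, 0, 0, 0, 0, 0, 0, 0, 0], "grip": 0.4}}

```text
t: 11.72
tcp_pos: [0.6126, 0.3137, 0.1673]
tcp_rot: [0.678, 0.735, 0.002, 0.001]
force: [-0.5, -0.5, 0.2]
grip_width: 0.598
grasp_force: 0.0
```

```bash
cat > pan.py <<'E'
from h import *
def rect(im,fn,roi,z):
    hsv=cv2.cvtColor(im,cv2.COLOR_RGB2HSV); H,S,V=[c.astype(int) for c in cv2.split(hsv)]
    x0,y0,x1,y1=roi; m=np.zeros(H.shape,np.uint8); m[y0:y1,x0:x1]=fn(H,S,V)[y0:y1,x0:x1]*255
    cs=max(cv2.findContours(m,0,1)[0],key=cv2.contourArea)
    P=ray('top',cs.reshape(-1,2),z)[:,:2]*1000
    return [np.round(v,1) for v in cv2.minAreaRect(P.astype(np.float32))]
wood=lambda H,S,V:(S>60)&(V>110)&(H<30)
white=lambda H,S,V:(S<60)&(V>150)
E
python3 - <<'E'
from pan import *
s=arm.read_state();print(s['tcp_pos'],s['force'],s['grip_width'])
im=save('top','t3')
print('cover',rect(im,white,(40,150,130,280),.027)); print('panel',rect(im,wood,(320,220,410,300),.016))
cv2.imwrite('pics/t3c.png',cv2.resize(im[170:360,40:260,::-1],None,fx=3,fy=3,interpolation=cv2.INTER_CUBIC))
E
```

```text
[0.61260906 0.31368103 0.16729902] [-0.48638586 -0.54537767  0.18981092] 0.597778068167709
cover [array([612.8, 314.2]), array([121.4, 116.7]), np.float64(4.5)]
panel [array([ 557. , -197.5]), array([101. , 101.5]), np.float64(21.6)]
```

View pics/t3c.png

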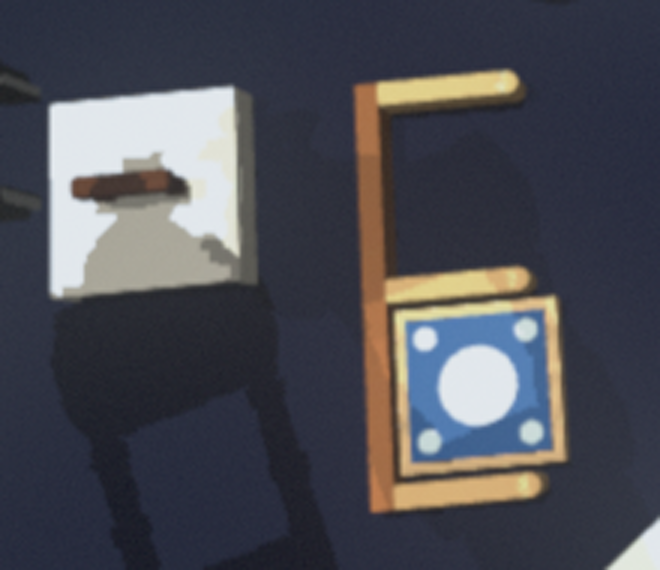

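The crop shows the cover standing flat at (150,190), well clear of the frame, and the far bay empty, with its walls ending in noses at (515,83) and (527,278). Next I'll compute the frame pose from these edges.

```bash
python3 - <<'E'
from h import *
c=lambda L:[[x/3+40,y/3+170] for x,y in L]
P=ray('top',c([(380,95),(521,83),(385,290),(533,279),(392,498),(546,485),(356,86),(373,512)]),.024)[:,:2]*1000
print(np.round(P,1))
# fit rigid: nose tips (x,-44), outer back-wall corners (+-131,58), walls' root ignored
F=np.array([(124,-44),(0,-44),(-124,-44),(131,58),(-131,58)],float); W=P[[1,3,5,6,7]]
f=F-F.mean(0);w=W-W.mean(0);th=np.arctan2((f[:,0]*w[:,1]-f[:,1]*w[:,0]).sum(),(f*w).sum())
R=np.array([[np.cos(th),-np.sin(th)],[np.sin(th),np.cos(th)]]);o=W.mean(0)-R@F.mean(0)
print(np.degrees(th),o,np.round(F@R.T+o-W,1),'home',o+R@[62,-6],np.degrees(np.arctan2(*(P[1]-P[0])[::1])))
E
```

```text
[[669.7 169.2]
 [675.5  80.7]
 [547.3 161.8]
 [552.3  71.1]
 [422.8 153.3]
 [428.9  61.2]
 [675.8 184.5]
 [414.8 164.4]]
4.355974864311904 [549.21341229 115.58500523] [[ 0.7  0.4]
 [ 0.2  0.6]
 [ 0.1  1.1]
 [-0.4 -1.2]
 [-0.6 -1. ]] home [611.49003688 114.31141575] 176.23054407011114
```

{"name": "play_rows", "arguments": {"increments": [-0.25, -0.5, 0, 0, 0, -0.3, -0.25, -0.98, 0, 0, 0, -0.3, -0.25, -0.98, 0, 0, 0, -0.3, -0.25, -0.98, 0, 0, 0, -0.3, -0.25, -0.98, 0, 0, 0, -0.3, -0.25, -0.98, 0, 0, 0, -0.3, -0.25, -0.98, 0, 0, 0, -0.3, -0.25, -0.98, 0, 0, 0, -0.3, -0.25, -0.98, 0, 0, 0, -0.3, -0.25, -0.98, 0, 0, 0, -0.3, -0.25, -0.98, 0, 0, 0, -0.3, -0.25, -0.98, 0, 0, 0, -0.3, -0.25, -0.98, 0, 0, 0, -0.3, -0.25, -0.98, 0, 0, 0, -0.3, -0.25, -0.98, 0, 0, 0, -0.3, -0.25, -0.98, 0, 0, 0, -0.3, -0.25, -0.98, 0, 0, 0, -0.3, -0.25, -0.98, 0, 0, 0, -0.3, -0.25, -0.98, 0, 0, 0, -0.3, -0.25, -0.98, 0, 0, 0, -0.3]}}

```text
t: 14.28
tcp_pos: [0.5111, -0.0704, 0.1641]
tcp_rot: [0.955, 0.296, 0.0, 0.0]
force: [-0.3, -0.4, -0.0]
grip_width: 0.6
grasp_force: 0.0
```

{"name": "play_rows", "arguments": {"increments": [-0.2, -0.89, 0, 0, 0, -0.145, -0.2, -0.89, 0, 0, 0, -0.145, -0.2, -0.89, 0, 0, 0, -0.145, -0.2, -0.89, 0, 0, 0, -0.145, -0.2, -0.89, 0, 0, 0, -0.145, -0.2, -0.89, 0, 0, 0, -0.145, -0.2, -0.89, 0, 0, 0, -0.145, -0.2, -0.89, 0, 0, 0, -0.145, -0.2, -0.89, 0, 0, 0, -0.145, 0, 0, -0.9, 0, 0, 0, 0, 0, -0.9, 0, 0, 0, 0, 0, -0.9, 0, 0, 0, 0, 0, -0.9, 0, 0, 0, 0, 0, -0.9, 0, 0, 0, 0, 0, -0.9, 0, 0, 0, 0, 0, -0.5, 0, 0, 0, 0, 0, -0.4, 0, 0, 0, 0, 0, 0, 0, 0, 0]}}

```text
t: 16.52
tcp_pos: [0.4754, -0.2294, 0.0379]
tcp_rot: [0.982, 0.187, -0.0, -0.0]
force: [-0.5, 0.5, -0.0]
grip_width: 0.599
grasp_force: 0.0
```

Next I'll probe gently for the table.

{"name": "play_rows", "arguments": {"increments": [0, 0, -0.2, 0, 0, 0, 0, 0, -0.15, 0, 0, 0, 0, 0, -0.1, 0, 0, 0, 0, 0, 0, 0, 0, 0]}}

```text
t: 17.02
tcp_pos: [0.4755, -0.2293, 0.029]
tcp_rot: [0.982, 0.187, -0.0, -0.0]
force: [-1.0, -0.4, -0.3]
grip_width: 0.604
grasp_force: 0.0
```

```bash
python3 - <<'E'
from pan import *
s=arm.read_state();print(s['tcp_pos'],s['force'],s['grip_width'])
im=save('scene','s4')
cv2.imwrite('pics/s4c.png',cv2.resize(im[130:310,180:400,::-1],None,fx=3.2,fy=3.2,interpolation=cv2.INTER_CUBIC))
E
```

```text
[ 0.47547265 -0.22930157  0.02903617] [-1.0053071  -0.44859071 -0.33550654] 0.6035625999460461
```

View pics/s4c.png

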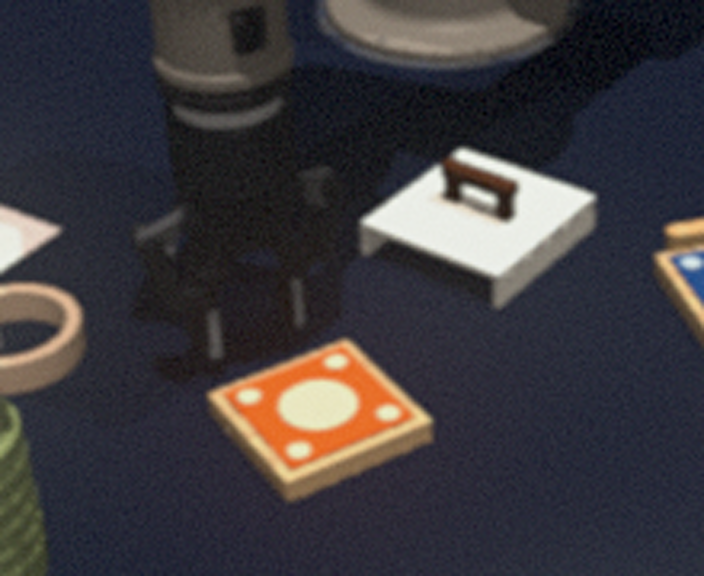

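The crop shows both fingers at (215,340) and (298,310), behind and parallel to the panel's near edge. The tape and the look-alike cover are clear. I'll keep lowering in small steps.

{"name": "play_rows", "arguments": {"increments": [0, 0, -0.1, 0, 0, 0, 0, 0, -0.1, 0, 0, 0, 0, 0, -0.1, 0, 0, 0, 0, 0, -0.1, 0, 0, 0]}}

```text
t: 17.58
tcp_pos: [0.4755, -0.2294, 0.021]
tcp_rot: [0.982, 0.187, -0.0, 0.0]
force: [-0.2, 0.3, -0.1]
grip_width: 0.602
grasp_force: 0.0
```

{"name": "play_rows", "arguments": {"increments": [0, 0, -0.1, 0, 0, 0, 0, 0, -0.1, 0, 0, 0, 0, 0, -0.05, 0, 0, 0]}}

```text
t: 17.95
tcp_pos: [0.4755, -0.2293, 0.016]
tcp_rot: [0.982, 0.187, -0.0, -0.0]
force: [-0.3, 1.1, 0.5]
grip_width: 0.6
grasp_force: 0.0
```

```bash
python3 - <<'E'
import numpy as np
n=16;u=np.linspace(0,1,n+1);a=np.radians(21.5-17.14*u);L=79
R=L/np.radians(17.14);c=np.c_[-R*(np.sin(a)-np.sin(a[0])),R*(np.cos(a)-np.cos(a[0]))]
t=c-61*np.c_[np.cos(a),np.sin(a)];print(c[-1],np.round(np.diff(t,axis=0)/20,3).tolist(),-17.14/n/10)
E
```

```text
[76.71010681 17.61123707] [[0.21, 0.142], [0.213, 0.138], [0.215, 0.134], [0.218, 0.13], [0.22, 0.125], [0.222, 0.121], [0.225, 0.117], [0.227, 0.113], [0.229, 0.109], [0.231, 0.104], [0.233, 0.1], [0.235, 0.096], [0.236, 0.091], [0.238, 0.087], [0.24, 0.082], [0.241, 0.078]] -0.107125
```

{"name": "play_rows", "arguments": {"increments": [0.31, 0.12, 0, 0, 0, 0, 0.31, 0.12, 0, 0, 0, 0, 0.31, 0.12, 0, 0, 0, 0, 0.31, 0.12, 0, 0, 0, 0, 0.21, 0.142, 0, 0, 0, -0.107, 0.213, 0.138, 0, 0, 0, -0.107, 0.215, 0.134, 0, 0, 0, -0.107, 0.218, 0.13, 0, 0, 0, -0.107, 0.22, 0.125, 0, 0, 0, -0.107, 0.222, 0.121, 0, 0, 0, -0.107]}}

```text
t: 19.2
tcp_pos: [0.5265, -0.2038, 0.0161]
tcp_rot: [0.991, 0.131, -0.0, 0.0]
force: [-2.3, -0.7, 1.9]
grip_width: 0.602
grasp_force: 0.9
```

```bash
python3 - <<'E'
from pan import *
s=arm.read_state();print(s['tcp_pos'],s['tcp_rot'],s['force'])
im=save('top','t5')
print('panel',rect(im,wood,(310,200,420,300),.016))
E
```

```text
[ 0.52653967 -0.20377412  0.01612005] [ 9.91356782e-01  1.31193478e-01 -3.11580266e-05  1.63150910e-05] [-2.33908195 -0.71744918  1.86698947]
panel [array([ 610.1, -138.8]), array([28.3, 55.7]), np.float64(64.1)]
```

{"name": "play_rows", "arguments": {"increments": [0.225, 0.117, 0, 0, 0, -0.107, 0.227, 0.113, 0, 0, 0, -0.107, 0.229, 0.109, 0, 0, 0, -0.107, 0.231, 0.104, 0, 0, 0, -0.107, 0.233, 0.1, 0, 0, 0, -0.107, 0.235, 0.096, 0, 0, 0, -0.107, 0.236, 0.091, 0, 0, 0, -0.107, 0.238, 0.087, 0, 0, 0, -0.107, 0.24, 0.082, 0, 0, 0, -0.107, 0.241, 0.078, 0, 0, 0, -0.107, 0, 0, 0, 0, 0, 0]}}

```text
t: 20.62
tcp_pos: [0.5735, -0.1843, 0.0162]
tcp_rot: [0.999, 0.039, 0.0, 0.0]
force: [0.7, -0.6, 0.0]
grip_width: 0.602
grasp_force: 0.0
```

{"name": "play_rows", "arguments": {"increments": [-0.7, -0.05, 0, 0, 0, 0, -1, -0.08, 0, 0, 0, 0, -0.5, 0, 1, 0, 0, 0, 0, -0.5, 1, 0, 0, 0.9, 0, -1, 1, 0, 0, 0.9, 0, -1, 0.5, 0, 0, 0.9, 0, -1, 0, 0, 0, 0.9, 0, -1, 0, 0, 0, 0.9, 0, -1, 0, 0, 0, 0.9, 0, -1, 0, 0, 0, 0.9, 0, 0, 0, 0, 0, 0.9, 0, 0, 0, 0, 0, 0.9, 0, 0, 0, 0, 0, 0.9, 0, 0, 0, 0, 0, 0]}}

```text
t: 22.38
tcp_pos: [0.529, -0.3171, 0.0862]
tcp_rot: [0.68, 0.734, 0.0, 0.0]
force: [-0.6, 0.2, -0.1]
grip_width: 0.604
grasp_force: 0.0
```

```bash
python3 - <<'E'
from pan import *
s=arm.read_state();print(s['tcp_pos'],s['tcp_rot'],s['force'])
im=save('top','t6')
print('panel',rect(im,wood,(300,150,420,300),.016))
E
```

```text
[ 0.528976   -0.31711784  0.08623527] [6.79657302e-01 7.33529766e-01 5.42116603e-05 1.76535601e-04] [-0.62347239  0.16353889 -0.14777166]
panel [array([ 634.9, -179.7]), array([101.1, 101.5]), np.float64(4.3)]
```

{"name": "play_rows", "arguments": {"increments": [0.7, 0.32, 0, 0, 0, 0, 0.7, 0.32, 0, 0, 0, 0, 0.7, 0.32, 0, 0, 0, 0, 0.7, 0.32, 0, 0, 0, 0, 0.7, 0.32, 0, 0, 0, 0, 0.7, 0.32, 0, 0, 0, 0, 0.7, 0.32, 0, 0, 0, 0, 0.7, 0.32, 0, 0, 0, 0, 0, 0, -0.9, 0, 0, 0, 0, 0, -0.9, 0, 0, 0, 0, 0, -0.9, 0, 0, 0, 0, 0, -0.5, 0, 0, 0, 0, 0, -0.3, 0, 0, 0, 0, 0, 0, 0, 0, 0]}}

```text
t: 24.18
tcp_pos: [0.6409, -0.2659, 0.0159]
tcp_rot: [0.679, 0.734, 0.0, -0.0]
force: [-0.0, 1.2, -0.4]
grip_width: 0.596
grasp_force: 0.0
```

{"name": "play_rows", "arguments": {"increments": [-0.03, 0.4, 0, 0, 0, 0, -0.03, 0.4, 0, 0, 0, 0, -0.03, 0.4, 0, 0, 0, 0, -0.03, 0.4, 0, 0, 0, 0, -0.03, 0.4, 0, 0, 0, 0, -0.03, 0.4, 0, 0, 0, 0, -0.03, 0.4, 0, 0, 0, 0, -0.03, 0.4, 0, 0, 0, 0, -0.03, 0.4, 0, 0, 0, 0, -0.03, 0.4, 0, 0, 0, 0, -0.03, 0.4, 0, 0, 0, 0, -0.03, 0.4, 0, 0, 0, 0, -0.03, 0.4, 0, 0, 0, 0, -0.03, 0.4, 0, 0, 0, 0, -0.03, 0.4, 0, 0, 0, 0, -0.03, 0.4, 0, 0, 0, 0, -0.03, 0.4, 0, 0, 0, 0, -0.03, 0.4, 0, 0, 0, 0, -0.03, 0.4, 0, 0, 0, 0, -0.03, 0.4, 0, 0, 0, 0]}}

```text
t: 26.68
tcp_pos: [0.6289, -0.1053, 0.0161]
tcp_rot: [0.679, 0.734, 0.0, 0.0]
force: [-0.4, -1.8, 1.2]
grip_width: 0.6
grasp_force: 0.9
```

```bash
python3 - <<'E'
from pan import *
s=arm.read_state();print(s['tcp_pos'],s['force'])
im=save('top','t7'); im2=save('wrist','w7')
print('panel',rect(im,wood,(235,170,350,300),.016))
cv2.imwrite('pics/c7.png',np.hstack([cv2.resize(im[170:330,150:350,::-1],(400,320)),cv2.resize(im2[:,:,::-1],(400,320))]))
E
```

```text
[ 0.62894177 -0.10526802  0.01611671] [-0.41356459 -1.83802609  1.15364356]
panel [array([647. , -26.3]), array([61.6, 39.9]), np.float64(74.5)]
```

View pics/c7.png

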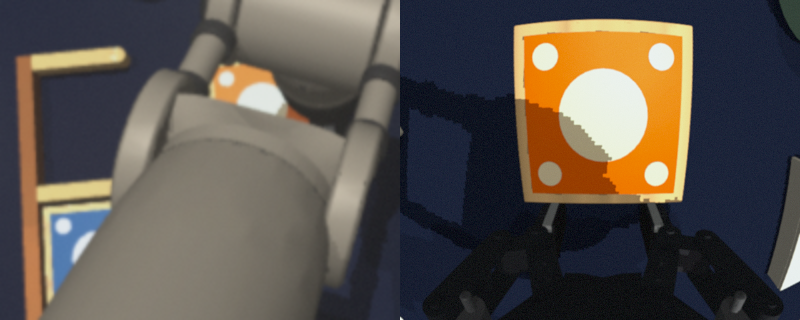

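The top crop is mostly hidden by the arm. In the wrist view the panel sits square against both fingers, which touch only its rear edge at about (550,203) and (655,203). I'll keep pushing.

{"name": "play_rows", "arguments": {"increments": [-0.032, 0.4, 0, 0, 0, 0, -0.032, 0.4, 0, 0, 0, 0, -0.032, 0.4, 0, 0, 0, 0, -0.032, 0.4, 0, 0, 0, 0, -0.032, 0.4, 0, 0, 0, 0, -0.032, 0.4, 0, 0, 0, 0, -0.032, 0.4, 0, 0, 0, 0, -0.032, 0.4, 0, 0, 0, 0, -0.032, 0.4, 0, 0, 0, 0, -0.032, 0.4, 0, 0, 0, 0, -0.032, 0.4, 0, 0, 0, 0, -0.032, 0.4, 0, 0, 0, 0]}}

```text
t: 28.28
tcp_pos: [0.6213, -0.0093, 0.0161]
tcp_rot: [0.679, 0.734, 0.0, 0.0]
force: [-0.6, 0.1, -1.0]
grip_width: 0.598
grasp_force: 0.3
```

```bash
python3 - <<'E'
from pan import *
s=arm.read_state();print(s['tcp_pos'],s['force'],s['torque'])
im2=save('wrist','w8')
cv2.imwrite('pics/w8c.png',im2[:,:,::-1])
E
```

```text
[ 0.62125907 -0.00929363  0.01611293] [-0.60721443  0.07018942 -0.98156409] [-0.0255639   0.00943283 -0.0403793 ]
```

View pics/w8c.png

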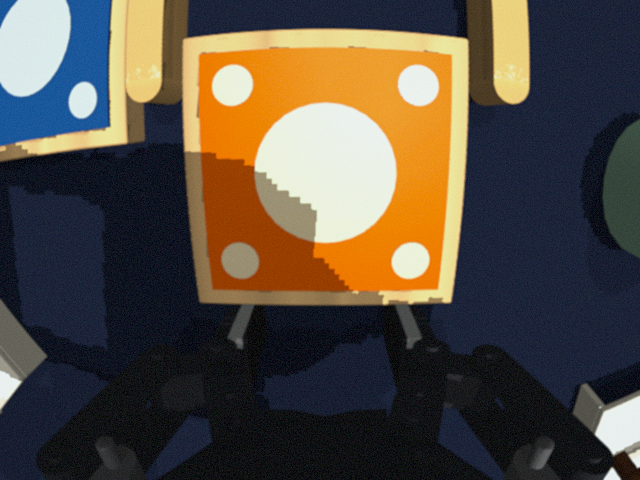

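The panel's front has entered the bay with even gaps to both walls (its sides at columns 184 and 468, between the walls at 182 and 470). I'll continue and then slow down.

{"name": "play_rows", "arguments": {"increments": [-0.023, 0.3, 0, 0, 0, 0, -0.023, 0.3, 0, 0, 0, 0, -0.023, 0.3, 0, 0, 0, 0, -0.023, 0.3, 0, 0, 0, 0, -0.023, 0.3, 0, 0, 0, 0, -0.023, 0.3, 0, 0, 0, 0, -0.023, 0.3, 0, 0, 0, 0, -0.023, 0.3, 0, 0, 0, 0, -0.015, 0.2, 0, 0, 0, 0, -0.015, 0.2, 0, 0, 0, 0]}}

```text
t: 29.58
tcp_pos: [0.6171, 0.0464, 0.0162]
tcp_rot: [0.679, 0.734, 0.0, 0.0]
force: [-0.3, -1.7, 1.2]
grip_width: 0.595
grasp_force: 0.7
```

{"name": "play_rows", "arguments": {"increments": [-0.008, 0.1, 0, 0, 0, 0, -0.008, 0.1, 0, 0, 0, 0]}}

```text
t: 29.82
tcp_pos: [0.6168, 0.0502, 0.0162]
tcp_rot: [0.679, 0.734, 0.0, 0.0]
force: [-0.2, -1.6, 0.7]
grip_width: 0.602
grasp_force: 0.8
```

{"name": "play_rows", "arguments": {"increments": [-0.008, 0.1, 0, 0, 0, 0, -0.008, 0.1, 0, 0, 0, 0]}}

```text
t: 30.08
tcp_pos: [0.6164, 0.0542, 0.0162]
tcp_rot: [0.679, 0.734, 0.0, 0.0]
force: [0.5, -1.0, 1.2]
grip_width: 0.603
grasp_force: 0.8
```

{"name": "play_rows", "arguments": {"increments": [-0.004, 0.05, 0, 0, 0, 0, -0.004, 0.05, 0, 0, 0, 0]}}

```text
t: 30.32
tcp_pos: [0.6162, 0.056, 0.0162]
tcp_rot: [0.679, 0.734, -0.0, 0.0]
force: [0.5, -6.0, 1.4]
grip_width: 0.598
grasp_force: 2.8
```

{"name": "play_rows", "arguments": {"increments": [-0.004, 0.05, 0, 0, 0, 0, -0.002, 0.02, 0, 0, 0, 0]}}

```text
t: 30.58
tcp_pos: [0.6162, 0.0561, 0.0162]
tcp_rot: [0.679, 0.734, -0.001, 0.001]
force: [0.2, -9.6, 2.5]
grip_width: 0.605
grasp_force: 4.6
```

{"name": "play_rows", "arguments": {"increments": [-0.004, 0.05, 0, 0, 0, 0, -0.004, 0.05, 0, 0, 0, 0, 0, 0, 0, 0, 0, 0]}}

```text
t: 30.95
tcp_pos: [0.6162, 0.0562, 0.0162]
tcp_rot: [0.679, 0.734, -0.001, 0.001]
force: [0.1, -16.2, 2.0]
grip_width: 0.599
grasp_force: 7.9
```

{"name": "play_rows", "arguments": {"increments": [-0.004, 0.05, 0, 0, 0, 0, -0.004, 0.05, 0, 0, 0, 0, 0, 0, 0, 0, 0, 0]}}

```text
t: 31.32
tcp_pos: [0.6161, 0.0563, 0.0162]
tcp_rot: [0.679, 0.734, -0.002, 0.002]
force: [-0.4, -24.7, 1.6]
grip_width: 0.601
grasp_force: 11.8
```

{"name": "play_rows", "arguments": {"increments": [0.02, -0.25, 0, 0, 0, 0, 0.03, -0.4, 0, 0, 0, 0, 0.06, -0.8, 0, 0, 0, 0, 0.06, -0.8, 0, 0, 0, 0, 0, -1, 0.5, 0, 0, 0, 0, -1, 1, 0, 0, 0, 0, -1, 1, 0, 0, 0, -0.5, -1, 1, 0, 0, 0, -1, -1, 1, 0, 0, 0, -1, -1, 0.5, 0, 0, 0, -1, -1, 0, 0, 0, 0, -1, -1, 0, 0, 0, 0, -1, -1, 0, 0, 0, 0, 0, -1, 0, 0, 0, 0, 0, 0, 0, 0, 0, 0]}}

```text
t: 33.2
tcp_pos: [0.5099, -0.1854, 0.1167]
tcp_rot: [0.68, 0.733, 0.0, 0.001]
force: [-0.4, -0.2, 0.2]
grip_width: 0.6
grasp_force: 0.0
```

```bash
python3 - <<'E'
from pan import *
s=arm.read_state();print(s['tcp_pos'],s['force'],s['t'])
im=save('top','t9')
print('cover',rect(im,white,(40,150,130,280),.027))
hsvf=lambda H,S,V:(S>140)&(V>150)&(H<20)
print('face',rect(im,hsvf,(172,195,245,268),.0175))
cv2.imwrite('pics/t9c.png',cv2.resize(im[100:380,40:420,::-1],None,fx=2.1,fy=2.1,interpolation=cv2.INTER_CUBIC))
E
```

```text
[ 0.50990403 -0.18544163  0.1167127 ] [-0.43874141 -0.19095184  0.22539676] 33.2
cover [array([612. , 314.1]), array([122.9, 116.8]), np.float64(4.5)]
face [array([611.8, 117. ]), array([85.1, 84.7]), np.float64(4.2)]
```

View pics/t9c.png

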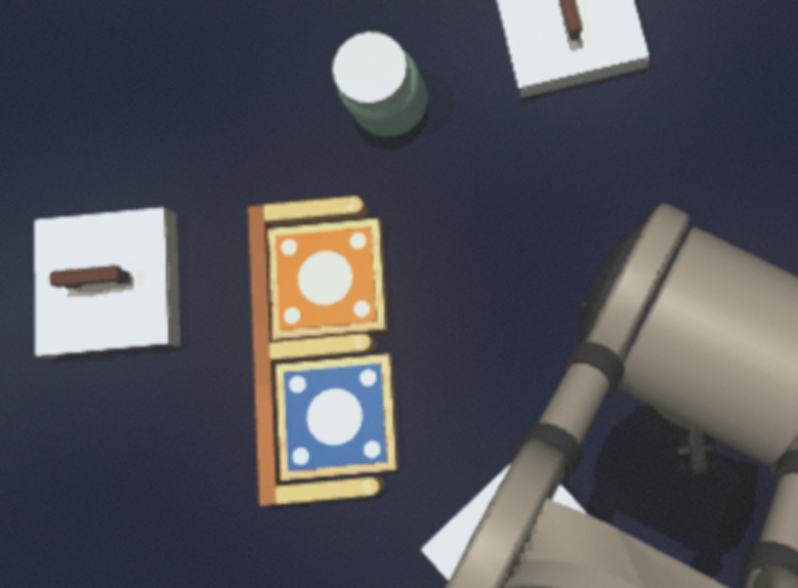

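The crop shows the orange panel home and square against the back wall at (325,278). The blue panel at (335,416), the cover standing flat at (105,280) and the jar are as they should be, and the arm touches nothing. I'll hand the job in.

```bash
python3 -c "
from bench import arm
print(arm.sign_off())"
```

```text
the job is handed in; nothing more can be done
None
```

The job is handed in after about 33 s: the cover stands level beside the frame, and the orange panel is square in the far bay, pressed against its back wall with about 25 N; the blue panel and the jar looked undisturbed in the last picture, while the tin and tape roll were outside it, though I kept the gripper well clear of both.

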